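Chock the lying spray can on the sloping paint board, then free its stop

TASK

A spray can lies on the sloping board, held only by the sliding stop near its end. Push the wooden wedge chock, thin end first and square to the can, snug against the can's low side near the middle of its length; then slide the stop by its knob all the way out past the can's end. The can must not roll away.

Things in the scene. Friction and masses are not known exactly. Their poses are not given: they have to be found in the camera images.
- board: Fixed plywood board, 260 mm (x) by 360 mm (y). Its surface slopes 6 degrees, rising towards the board's +x; y is level. The frame itself is level, origin on the table under the board's middle, where the surface is 24.5 mm above the table (low edge 11 mm, high edge 38 mm). The sliding stop is in its -y half.
- can: Black spray can, pale label, grey cap, 53 mm diameter, 185 mm long, 0.2 to 0.4 kg, lying on the board across the slope, free to roll. Its line of contact is 35 mm up the slope from the board's middle. Origin: on its axis, mid-length, 26.5 mm off the board's surface. Its y runs along the can (cap to -y); x and z turn as it rolls.
- chock: Pale wooden wedge on the table, 60 long (x), 40 wide (y), 32 mm high, 0.06 kg; not the plain block or cork near it. Origin: centre of base; +x to the thin end. Top flat from x = -30 to -12 mm (grip its 40 mm width there), then it falls straight to a 2 mm toe at x = 30. Base flat on the board and touching the can, its origin is 41 mm along the slope from the can's axis.
- stop (a joint): Sliding stop, m: 0 = in; 0.06 = fully out, slid along the board's -y (level) past the can's end; 1 N friction, stays where left. A 22 mm wide, 32 mm high aluminium post touches the can's low side; its foot runs 50 mm downhill and bears an upright black knob, 16 mm diameter, top 45 mm off the board's surface, 35 mm down the slope from the board's middle, at board y = -77 mm minus the joint value.
Not all that is in view belongs to the job. What is shaped like the can but orange or red is not meant.

How it is judged:
By the outcome, as a careful person would: the job done as asked, in the order asked, and still so for the second after the job is handed in, with the robot touching nothing.
It also fails if it takes over 48 s, if anything falls off the work surface, if the arm or the gripper's body presses on something with over 40 N, if the wrist force passes 120 N, or if a joint passes its speed limit or range.

ROBOT

A 7-joint arm with a two-finger parallel gripper is mounted at the origin on the work surface. World frame = base frame: x ahead of the robot, y to its left, z up, the work surface at z = 0. Lengths are in m, angles in rad, forces in N, time in s.
With the tool pointing down it reaches from about 0.425 to 0.95 m from the base axis. Payload 4.7 kg.
Tool frame: the origin (TCP) lies at the centre of the arm's flange, where the gripper is bolted on; the fingertips stand 173 mm ahead of it and the grasp point (between the pads) lies 155 mm ahead of it (manip.finger_overhang is the distance from the TCP to the fingertips, in m); z points along the fingers, y is the line along which they close (so a half turn about z gives the same grasp; the last joint's range is limited). The gripper opens to 85 mm and grips with 20 to 120 N. Pads are 22 mm wide; open, the fingers measure 114 mm over their backs; the gripper's body (76 mm by 85 mm) begins 54 mm behind the grasp point. The pads swing forward as they close: fully open they stand 13 mm farther back than shut.
Start: joints at [-1.226, 0.469, -0.049, 1.532, 0.024, 1.141, -0.082], TCP at [0.246, 0.628, 0.405] pointing down, gripper open.
Joint ranges: [-2.59, 2.59], [-0.33, 1.99], [-1.39, 1.29], [0.1, 2.45], [-1.04, 4.18], [0.21, 1.99], [-2.66, 2.66]. Speed limits (rad/s): [2.57, 2.57, 3.14, 3.14, 3.14, 3.14, 3.14].

INTERFACE

Orientations are given as [roll, pitch, yaw] about the fixed x, y, z axes, in that order (R = Rz(yaw) Ry(pitch) Rx(roll)).
In Python, from bench import manip gives the robot as it stands.
- The arm moves only by the tool send_rows, never from a script. Its argument "plan" is a list of rows, each a list of 3 entries, a list of its own where there are three numbers: the shift along the tool's x, y, z in units of 0.1 m (1.0 is 0.1 m), then the turn, a rotation vector about the tool's x, y, z in units of 360 degrees (1.0 is 360 degrees), then the opening, from -1 (shut) to 1 (fully open). A call has exactly 5 rows; each row is the pose to reach, as a shift and turn from the pose commanded when the call began, along the tool's axes at that moment, turning the shorter way round; what a row does not reach only later rows make up. A row lasts 1/10 s, in which the tool goes at most 50 mm and 8.59 degrees, less where a joint would pass 70% of its speed; a pose out of reach is approached as far as the arm can. A call with a number of a shift or a turn outside -1 to 1 is refused whole. A call with a gripper value outside its range is refused whole. The fingers move at their own pace and stop on an object; "squeeze" is the grip in N (left out, the last holds). Time passes only in rows, so rows that repeat a pose let the fingers close, or fill a call up. It gives the time, the measured TCP pose, the force, the opening and the grip force at its end, in the units of the state.
- manip.sense(): the state, without advancing time (a new reading comes with each control period).
- manip.get_image(name): name is "scene" or "side" or "wrist"; returns the picture (420x560x3 uint8, blue, green, red); there is no depth.
- manip.camera_params(name): a dict with "camera_matrix" (3x3 intrinsics, pixels), "pose" (4x4, takes a point from camera to world coordinates). Camera axes: x right, y up, looking along -z (the intrinsics and any distortion apply to the point x, -y, -z); pixel columns grow to the right and rows downward; lengths in m; the calibration is good to about 2 mm. The wrist camera is an equidistant fisheye: a pixel r from the principal point sees the ray r / f radians off the axis. A picture is of the moment at which its call begins: read the wrist's pose just before it. camera_params takes no time and is no camera call; for the wrist camera it gives the pose at the moment of the call.
- manip.hand_in(): hands the job in; it is judged then, once.
The state is a dict: "time_s": time; "joint_pos": joint angles; "qd": joint speeds; "joint_efforts": joint torques, N m; "tool_pos": TCP position; "orientation": TCP orientation; "wrist_force": force on the tool from outside, world axes, zero at the start; "wrist_torque": the same for the moment, N m; "gripper_width": finger opening in m; "gripper_force": force on a finger pad.
Only numpy, scipy, OpenCV 4.12 (cv2) and the standard library are available. Lean on these libraries where they do the work, as an engineer would, in place of code of your own. Each camera call takes 0.05 s, during which the arm holds its last target. There are 200 camera calls.

## Working session

There is one attempt and no reset: what is moved stays moved. The work goes in short steps, Python scripts to look and compute and a tool call to move; the robot and the scene stay as the last step left them, time stands still between calls to the robot, and variables do not carry over. Pictures are saved under pics/ and viewed, at most 10 in all, crops included, and the job is handed in when it is done.

Besides the shell and the picture viewer there is one more tool, called after "Request:" in YAML: its name, and indented under it one key for each argument. send_rows: Moves the arm, as the interface text tells. Its arguments: {"type":"object","properties":{"plan":{"type":"array","items":{"type":"array"}},"squeeze":{"type":"number"}},"required":["plan"]}

```bash
mkdir -p pics; ls
python3 - <<'E'
from bench import manip
import cv2,numpy as np
np.set_printoptions(precision=4,suppress=True)
for n in("scene","side"):
    cv2.imwrite(f"pics/{n}0.png",manip.get_image(n)); p=manip.camera_params(n);print(n,p)
s=manip.sense();print(s,manip.finger_overhang)
E
```

```text
pics
scene {'camera_matrix': array([[382.6147,   0.    , 281.4918],
       [  0.    , 382.6147, 211.7026],
       [  0.    ,   0.    ,   1.    ]]), 'pose': array([[-0.2093, -0.6618,  0.7198,  1.2337],
       [ 0.9778, -0.1493,  0.1471,  0.3318],
       [ 0.0101,  0.7346,  0.6784,  0.835 ],
       [ 0.    ,  0.    ,  0.    ,  1.    ]])}
side {'camera_matrix': array([[450.5167,   0.    , 281.0216],
       [  0.    , 450.5167, 210.7145],
       [  0.    ,   0.    ,   1.    ]]), 'pose': array([[-0.8249,  0.3433, -0.449 , -0.3095],
       [-0.5652, -0.488 ,  0.6652,  1.1695],
       [ 0.0092,  0.8025,  0.5966,  0.9938],
       [ 0.    ,  0.    ,  0.    ,  1.    ]])}
{'time_s': 0.1, 'joint_pos': array([-1.2259,  0.4694, -0.0486,  1.5336,  0.0241,  1.141 , -0.0823]), 'qd': array([ 0.0004, -0.0011,  0.001 , -0.0009,  0.0013, -0.    ,  0.0001]), 'joint_efforts': array([  0.0025, -51.1523,  -0.0466, -23.8391,   0.0107,   0.0044,
        -0.    ]), 'tool_pos': array([0.2464, 0.6282, 0.4037]), 'orientation': array([-3.1398,  0.0001,  2.7678]), 'wrist_force': array([0.3112, 0.2   , 0.1116]), 'wrist_torque': array([-0.0039, -0.0148, -0.0187]), 'gripper_force': 0.0, 'gripper_width': 0.08530051048552599} 0.1734
```

View pics/scene0.png

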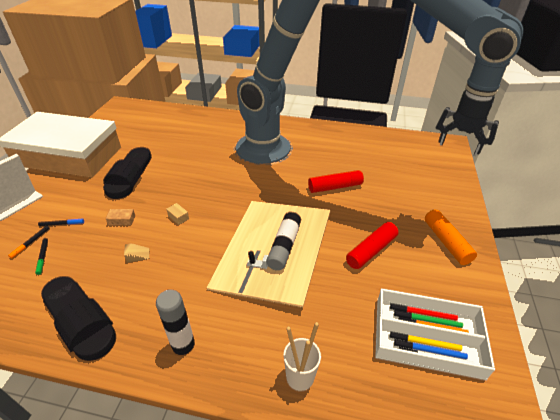

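View pics/side0.png

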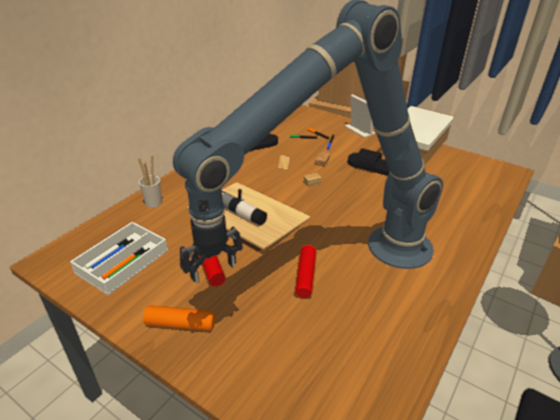

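The scene view shows the board around (270,255) with the black can on it at (285,240), and the stop's knob at (251,257). There are three wooden pieces: (120,217), (177,214) and (137,253). I'll enlarge them and fit the board corners.

```bash
cat > h.py <<'E'
import numpy as np,cv2
from bench import manip
from scipy.spatial.transform import Rotation as R
np.set_printoptions(precision=4,suppress=True)
def ray(p,uv):
    K=p["camera_matrix"];x=(uv[0]-K[0,2])/K[0,0];y=(uv[1]-K[1,2])/K[1,1]
    return p["pose"][:3,3],p["pose"][:3,:3]@np.array([x,-y,-1.])
def fray(p,uv):
    K=p["camera_matrix"];a=(uv[0]-K[0,2])/K[0,0];b=(uv[1]-K[1,2])/K[1,1];r=np.hypot(a,b)+1e-9
    return p["pose"][:3,3],p["pose"][:3,:3]@np.array([a/r*np.sin(r),-b/r*np.sin(r),-np.cos(r)])
def plane(od,z): o,d=od; return o+d*(z-o[2])/d[2]
def fproj(p,X):
    c=p["pose"][:3,:3].T@(np.asarray(X)-p["pose"][:3,3]);v=np.array([c[0],-c[1],-c[2]]);t=np.arctan2(np.hypot(*v[:2]),v[2]);K=p["camera_matrix"]
    return K[:2,2]+K[0,0]*t*v[:2]/(np.hypot(*v[:2])+1e-12)
E
python3 - <<'E'
from h import *
im=cv2.imread("pics/scene0.png");p=manip.camera_params("scene")
a=cv2.resize(im[190:275,90:210],None,fx=4.5,fy=4.5,interpolation=cv2.INTER_CUBIC)
b=cv2.resize(im[195:310,200:340],None,fx=4.5,fy=4.5,interpolation=cv2.INTER_CUBIC)
b=b[:517]
h=max(a.shape[0],b.shape[0]);
cv2.imwrite("pics/c1.png",a);cv2.imwrite("pics/c2.png",b)
for uv in[(248,201),(330,209),(303,306),(208,290)]:print(uv,plane(ray(p,uv),.02))
for uv in[(120,217),(177,214),(137,253)]:print(uv,plane(ray(p,uv),.015))
E
```

```text
(248, 201) [0.3429 0.0387 0.02  ]
(330, 209) [0.3228 0.3024 0.02  ]
(303, 306) [0.6943 0.2792 0.02  ]
(208, 290) [0.6998 0.0331 0.02  ]
(120, 217) [ 0.4972 -0.3284  0.015 ]
(177, 214) [ 0.4459 -0.1625  0.015 ]
(137, 253) [ 0.6206 -0.2069  0.015 ]
```

View pics/c1.png

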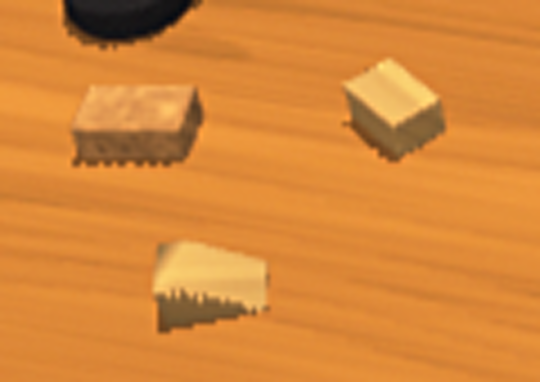

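View pics/c2.png

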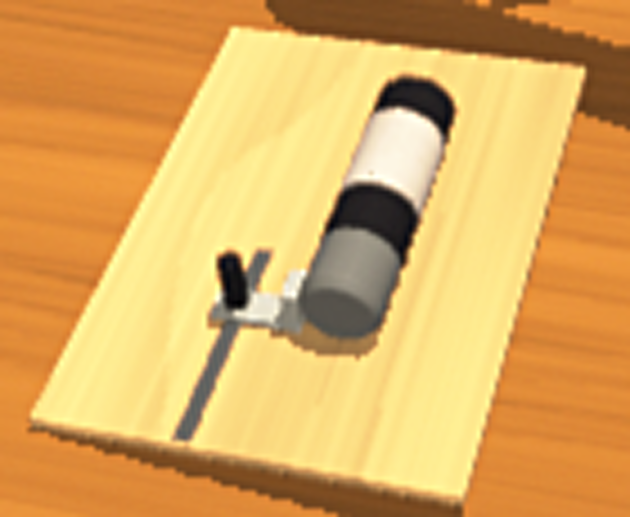

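Candidates: cork at (120,217) is speckled brown, plain block at (177,214) is a cuboid, and the piece at (137,253) tapers from a tall left end to a thin right edge. That last one fits the wedge chock, and the enlarged crop confirms it. The crop also gives the board corners, knob and can; the can's cap is towards the camera. Next I work out poses.

Run:
```python
from h import *
p=manip.camera_params("scene")
f=lambda u,v,z,ox=200,oy=195:plane(ray(p,(ox+u/4.5,oy+v/4.5)),z)
A=f(233,27,.011);B=f(585,67,.038);C=f(462,493,.038);D=f(30,418,.011)
print("corners",A,B,C,D);print("sides",*[np.linalg.norm(x) for x in(A-B,B-C,C-D,D-A)])
c=(A+B+C+D)/4;x=(B+C-A-D)[:2];y=(A+B-C-D)[:2]
print("centre",c,"yaw x",np.degrees(np.arctan2(x[1],x[0])),"yaw via y",np.degrees(np.arctan2(y[1],y[0]))-90)
g=lambda u,v,z:f(u,v,z,90,190)
t1,t2=g(266,262,.002),g(266,310,.001);b1=g(158,330,0);tb=g(185,241,.032);tf=g(154,290,.032)
print("toe",t1,t2,np.linalg.norm(t1-t2),"backbottom",b1,"top",tb,tf)
k=f(230,255,.022+.045);print("knob",k)
# can cap end circle centre
```

```text
corners [0.3303 0.0475 0.011 ] [0.347  0.3035 0.038 ] [0.7023 0.2789 0.038 ] [0.6884 0.0242 0.011 ]
sides 0.25800969209918634 0.356240754233995 0.2565737121019699 0.3588022986897354
centre [0.517  0.1635 0.0245] yaw x 86.57252602707662 yaw via y 86.15346822498356
toe [ 0.5866 -0.1902  0.002 ] [ 0.6229 -0.1724  0.001 ] 0.040426909835401786 backbottom [ 0.6516 -0.2308  0.    ] top [ 0.6047 -0.2287  0.032 ] [ 0.6458 -0.2273  0.032 ]
knob [0.5895 0.1193 0.067 ]
```

Checks hold: board sides read 258×357 mm, toe 40 mm. The board is at (0.517, 0.1635) with yaw about 86.3°, and the chock origin is about (0.619, -0.210) with yaw about 116°. I'll set out for the chock.

Request:
send_rows:
  plan:
    - [[-0.2,-0.2,0],[0,0,0],1]
    - [[-0.4,-0.4,0],[0,0,0],1]
    - [[-0.6,-0.6,0],[0,0,0],1]
    - [[-0.8,-0.8,0],[0,0,0],1]
    - [[-1,-1,0],[0,0,0],1]

```text
time_s: 0.6
tool_pos: [0.3033, 0.4976, 0.4042]
orientation: [-3.141, -0.0, 2.768]
wrist_force: [-0.6, -0.2, 0.1]
gripper_width: 0.0855
gripper_force: 0.0
```

Request:
send_rows:
  plan:
    - [[-0.2,-0.2,0],[0,0,0],1]
    - [[-0.4,-0.4,0],[0,0,0],1]
    - [[-0.6,-0.6,0],[0,0,0],1]
    - [[-0.8,-0.8,0],[0,0,0],1]
    - [[-1,-1,0],[0,0,0],1]

```text
time_s: 1.1
tool_pos: [0.3598, 0.3679, 0.4044]
orientation: [-3.141, -0.0, 2.768]
wrist_force: [0.9, -0.3, 1.0]
gripper_width: 0.0853
gripper_force: 0.0
```

Request:
send_rows:
  plan:
    - [[-0.2,-0.2,0],[0,0,0],1]
    - [[-0.4,-0.4,0],[0,0,0],1]
    - [[-0.6,-0.6,0],[0,0,0],1]
    - [[-0.8,-0.8,0],[0,0,0],1]
    - [[-1,-1,0],[0,0,0],1]

```text
time_s: 1.6
tool_pos: [0.4163, 0.2384, 0.4045]
orientation: [-3.141, -0.0, 2.768]
wrist_force: [-0.5, 1.1, 0.7]
gripper_width: 0.0854
gripper_force: 0.0
```

Request:
send_rows:
  plan:
    - [[-0.2,-0.2,0],[0,0,0],1]
    - [[-0.4,-0.4,0],[0,0,0],1]
    - [[-0.6,-0.6,0],[0,0,0],1]
    - [[-0.8,-0.8,0],[0,0,0],1]
    - [[-1,-1,0],[0,0,0],1]

```text
time_s: 2.1
tool_pos: [0.4729, 0.1088, 0.4045]
orientation: [-3.141, -0.0, 2.768]
wrist_force: [1.3, -0.4, -0.2]
gripper_width: 0.0851
gripper_force: 0.0
```

Request:
send_rows:
  plan:
    - [[-0.2,-0.2,0],[0,0,0],1]
    - [[-0.4,-0.4,0],[0,0,0],1]
    - [[-0.6,-0.6,0],[0,0,0],1]
    - [[-0.8,-0.8,0],[0,0,0],1]
    - [[-1,-1,0],[0,0,0],1]

```text
time_s: 2.6
tool_pos: [0.5295, -0.0207, 0.4044]
orientation: [-3.141, -0.001, 2.768]
wrist_force: [0.4, -0.4, 0.4]
gripper_width: 0.0854
gripper_force: 0.0
```

Request:
send_rows:
  plan:
    - [[-0.2,-0.2,0],[0,0,0],1]
    - [[-0.4,-0.4,0],[0,0,0],1]
    - [[-0.6,-0.6,0],[0,0,0],1]
    - [[-0.8,-0.8,0],[0,0,0],1]
    - [[-1,-1,0],[0,0,0],1]

```text
time_s: 3.1
tool_pos: [0.5862, -0.1502, 0.4042]
orientation: [-3.142, -0.001, 2.768]
wrist_force: [0.3, 0.2, -0.3]
gripper_width: 0.0856
gripper_force: 0.0
```

Request:
send_rows:
  plan:
    - [[-0.14,-0.12,0.2],[0,0,0.024],1]
    - [[-0.28,-0.24,0.4],[0,0,0.048],1]
    - [[-0.42,-0.36,0.6],[0,0,0.072],1]
    - [[-0.56,-0.48,0.8],[0,0,0.096],1]
    - [[-0.68,-0.59,1],[0,0,0.118],1]

```text
time_s: 3.6
tool_pos: [0.6279, -0.2296, 0.3034]
orientation: [-3.141, -0.0, 2.02]
wrist_force: [-0.6, 0.2, 0.6]
gripper_width: 0.0855
gripper_force: 0.0
```

Request:
send_rows:
  plan:
    - [[0,0,0],[0,0,0],1]
    - [[0,0,0],[0,0,0],1]
    - [[0,0,0],[0,0,0],1]
    - [[0,0,0],[0,0,0],1]
    - [[0,0,0],[0,0,0],1]

```text
time_s: 4.1
tool_pos: [0.6278, -0.2285, 0.3058]
orientation: [3.14, 0.0, 2.028]
wrist_force: [-0.3, 0.3, -0.5]
gripper_width: 0.0854
gripper_force: 0.0
```

Run:
```python
from h import *
s=manip.sense();p=manip.camera_params("wrist");im=manip.get_image("wrist");cv2.imwrite("pics/w1.png",im)
import pickle;pickle.dump(p,open("w1.pkl","wb"))
print(s["tool_pos"],s["orientation"],s["time_s"],p,manip.camera_params("wrist")["pose"][:3,3]);print(fproj(p,(.619,-.2105,0)),fproj(p,(.5895,.119,.067)))
```

```text
[ 0.6278 -0.2285  0.3058] [3.1399 0.0004 2.0277] 4.1 {'camera_matrix': array([[325.1923,   0.    , 280.0963],
       [  0.    , 325.1923, 209.4163],
       [  0.    ,   0.    ,   1.    ]]), 'pose': array([[ 0.8971, -0.4224, -0.1297,  0.5961],
       [ 0.4418,  0.8591,  0.2585, -0.1617],
       [ 0.0022, -0.2892,  0.9573,  0.2738],
       [ 0.    ,  0.    ,  0.    ,  1.    ]])} [ 0.5961 -0.1618  0.2736]
[278.2199 177.2096] [ 421.7023 -156.1588]
```

View pics/w1.png

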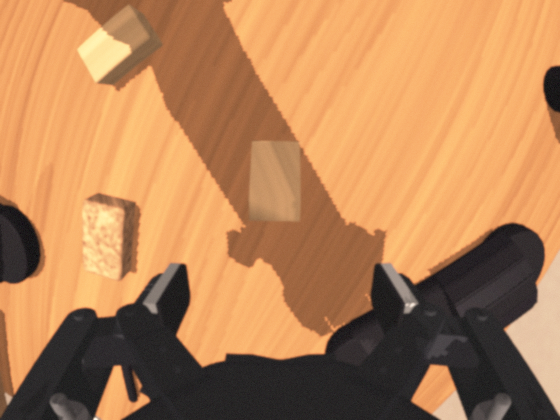

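The wrist view shows the chock in the arm's shadow: toe edge at (250,141)–(299,141), top back edge at (249,220)–(300,221). The block is at (118,45) and the cork at (106,235).

Run:
```python
from h import *
import pickle;p=pickle.load(open("w1.pkl","rb"))
a,b=plane(fray(p,(250,141)),.002),plane(fray(p,(299.5,141)),.002);c,d=plane(fray(p,(249,220.5)),.032),plane(fray(p,(300.5,221)),.032)
m,n=(a+b)/2,(c+d)/2
print(a,b,c,d,np.linalg.norm(a-b),np.linalg.norm(c-d),np.linalg.norm((m-n)[:2]))
for v in(m-n,):print("yaw",np.degrees(np.arctan2(v[1],v[0])))
for v in(b-a,d-c):print("yaw",np.degrees(np.arctan2(v[1],v[0]))+90)
u=(m-n)[:2]/np.linalg.norm((m-n)[:2]);g=(m+n)[:2]/2-u*.021;print("grip",g)
s=manip.sense();Rm=R.from_euler("xyz",s["orientation"]).as_matrix()
print("tool shift",Rm.T@np.r_[g-s["tool_pos"][:2],.174-s["tool_pos"][2]])
```

```text
[ 0.584  -0.1927  0.002 ] [ 0.6211 -0.1745  0.002 ] [ 0.6109 -0.246   0.032 ] [ 0.6475 -0.2285  0.032 ] 0.04129446182017357 0.040538382088067405 0.05987003180195081
yaw 116.40037641685522
yaw 116.07627829037047
yaw 115.61154080985227
grip [ 0.6252 -0.2292]
tool shift [ 0.0006 -0.0027  0.1316]
```

Request:
send_rows:
  plan:
    - [[0,-0.03,0.2],[0,0,0],1]
    - [[0,-0.03,0.4],[0,0,0],1]
    - [[0,-0.03,0.6],[0,0,0],1]
    - [[0,-0.03,0.8],[0,0,0],1]
    - [[0,-0.03,1],[0,0,0],1]

```text
time_s: 4.65
tool_pos: [0.6251, -0.2301, 0.2044]
orientation: [3.141, 0.0, 2.027]
wrist_force: [0.3, 0.1, 0.2]
gripper_width: 0.0854
gripper_force: 0.0
```

Request:
send_rows:
  plan:
    - [[0,0,0.15],[0,0,0],1]
    - [[0,0,0.25],[0,0,0],1]
    - [[0,0,0.31],[0,0,0],1]
    - [[0,0,0.31],[0,0,0],1]
    - [[0,0,0.31],[0,0,0],1]

```text
time_s: 5.15
tool_pos: [0.6253, -0.2305, 0.1743]
orientation: [3.141, 0.001, 2.026]
wrist_force: [0.7, 0.8, 0.7]
gripper_width: 0.0854
gripper_force: 0.0
```

Request:
send_rows:
  plan:
    - [[0,0,0],[0,0,0],-0.3]
    - [[0,0,0],[0,0,0],-0.3]
    - [[0,0,0],[0,0,0],-0.3]
    - [[0,0,0],[0,0,0],-0.3]
    - [[0,0,0],[0,0,0],-0.3]
  squeeze: 40

```text
time_s: 5.65
tool_pos: [0.6253, -0.2305, 0.1742]
orientation: [3.141, 0.001, 2.026]
wrist_force: [0.1, -0.1, 3.0]
gripper_width: 0.0395
gripper_force: 41.5
```

Request:
send_rows:
  plan:
    - [[0,0,0],[0,0,0],-0.3]
    - [[0,0,0],[0,0,0],-0.3]
    - [[0,0,0],[0,0,0],-0.3]
    - [[0,0,0],[0,0,0],-0.3]
    - [[0,0,0],[0,0,0],-0.3]

```text
time_s: 6.15
tool_pos: [0.6252, -0.2305, 0.1742]
orientation: [3.141, 0.001, 2.026]
wrist_force: [-0.0, 0.3, 5.6]
gripper_width: 0.0396
gripper_force: 41.6
```

```bash
cat >> h.py <<'E'
BC=np.array([.517,.1635,.0245]);BY=86.3
def board(): return R.from_euler("xyz",[0,-6,BY],degrees=True).as_matrix()
def Rt(pitch=-6,yaw=BY): return R.from_euler("xyz",[180,pitch,yaw],degrees=True).as_matrix()
def tcp_chock(bx,by,h,gx=.022,gh=.1742): # chock origin at slope bx, by, h above board
    return BC+board()@np.array([bx-gx,by,h+gh])
def rel(P,Rg,P0=None,R0=None):
    s=manip.sense()
    P0=s["tool_pos"] if P0 is None else P0;R0=R.from_euler("xyz",s["orientation"]).as_matrix() if R0 is None else R0
    return R0.T@(P-P0)*10,R.from_matrix(R0.T@Rg).as_rotvec()/2/np.pi
E
python3 - <<'E'
from h import *
P=tcp_chock(-.056,0,.012);print(P,rel(P,Rt()))
E
```

```text
[0.5107 0.0667 0.2015] (array([ 3.1722,  0.2793, -0.2746]), array([-0.0042,  0.0163,  0.0827]))
```

Request:
send_rows:
  plan:
    - [[0,0,-0.1],[0,0,0],-0.3]
    - [[0,0,-0.3],[0,0,0],-0.3]
    - [[0,0,-0.5],[0,0,0],-0.3]
    - [[0,0,-0.75],[0,0,0],-0.3]
    - [[0,0,-1],[0,0,0],-0.3]

```text
time_s: 6.65
tool_pos: [0.6246, -0.2301, 0.2742]
orientation: [-3.14, -0.001, 2.026]
wrist_force: [0.4, -0.4, -1.0]
gripper_width: 0.0396
gripper_force: 41.0
```

Request:
send_rows:
  plan:
    - [[0.2,0.02,0],[0,0,0],-0.3]
    - [[0.4,0.04,0],[0,0,0],-0.3]
    - [[0.6,0.06,0],[0,0,0],-0.3]
    - [[0.8,0.08,0],[0,0,0],-0.3]
    - [[1,0.1,0],[0,0,0],-0.3]

```text
time_s: 7.15
tool_pos: [0.5893, -0.1353, 0.2736]
orientation: [-3.141, -0.001, 2.026]
wrist_force: [0.2, -0.4, -1.3]
gripper_width: 0.0398
gripper_force: 40.9
```

Request:
send_rows:
  plan:
    - [[0.2,0.02,0],[0,0,0],-0.3]
    - [[0.4,0.04,0],[0,0,0],-0.3]
    - [[0.6,0.06,0],[0,0,0],-0.3]
    - [[0.8,0.08,0],[0,0,0],-0.3]
    - [[1,0.1,0],[0,0,0],-0.3]

```text
time_s: 7.65
tool_pos: [0.5543, -0.0411, 0.2737]
orientation: [-3.141, -0.001, 2.026]
wrist_force: [-0.7, 0.5, -0.4]
gripper_width: 0.0393
gripper_force: 40.9
```

Request:
send_rows:
  plan:
    - [[0.2,0.02,0],[-0.0008,0.003,0.016],-0.3]
    - [[0.4,0.04,0],[-0.0016,0.006,0.033],-0.3]
    - [[0.6,0.06,0],[-0.0025,0.01,0.05],-0.3]
    - [[0.8,0.08,0],[-0.0034,0.013,0.066],-0.3]
    - [[1,0.08,0],[-0.0042,0.0163,0.0827],-0.3]

```text
time_s: 8.15
tool_pos: [0.5177, 0.0523, 0.2737]
orientation: [-3.14, -0.106, 1.502]
wrist_force: [-0.6, 0.4, -0.4]
gripper_width: 0.0394
gripper_force: 41.0
```

Request:
send_rows:
  plan:
    - [[0,0,0],[0,0,0],-0.3]
    - [[0,0,0],[0,0,0],-0.3]
    - [[0,0,0],[0,0,0],-0.3]
    - [[0,0,0],[0,0,0],-0.3]
    - [[0,0,0],[0,0,0],-0.3]

```text
time_s: 8.65
tool_pos: [0.5184, 0.0506, 0.2738]
orientation: [-3.141, -0.104, 1.505]
wrist_force: [-0.4, 0.4, -1.0]
gripper_width: 0.0394
gripper_force: 41.0
```

Run:
```python
from h import *
s=manip.sense();p=manip.camera_params("wrist");im=manip.get_image("wrist");cv2.imwrite("pics/w2.png",im)
import pickle;pickle.dump((p,s),open("w2.pkl","wb"))
print(s["tool_pos"],np.degrees(s["orientation"]),s["time_s"]);print(rel(tcp_chock(-.056,0,.012),Rt()))
```

```text
[0.5184 0.0506 0.2738] [-179.9697   -5.9786   86.2481] 8.65
(array([ 0.0775, -0.0854,  0.7337]), array([-0.0001,  0.0001, -0.0001]))
```

View pics/w2.png

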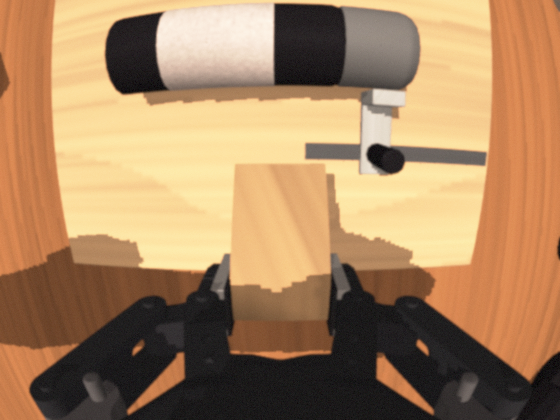

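The wrist view shows the chock held, toe at (233,165)–(327,165). The can spans u=108–419 at v≈50, the knob top is at (391,159), the post at (390,97) and the board's low corners at (75,265) and (472,264).

Run:
```python
from h import *
import pickle;p,s=pickle.load(open("w2.pkl","rb"))
Bm=board();o=lambda uv,h:(lambda O,d:(lambda a,b:a+b*(h-a[2])/b[2])(Bm.T@(O-BC),Bm.T@d))(*fray(p,uv))*1e3
print("low corners",o((75,265),0),o((472,264),0),"expect x -130, y +-180")
print("knob",o((391,159),.045),"expect -35,-77")
print("slot ends",o((305,151),0),o((486,158),0))
for h in(.0265,.040,.050):print("can ends",o((108,52),h),o((419,50),h))
print("post top", o((365,98),.032),o((405,105),.032))
print("toe in tool", end=" ")
P,Rm=s["tool_pos"],R.from_euler("xyz",s["orientation"]).as_matrix()
for uv in((233,165),(327,165)):
    O,d=fray(p,uv);a=Rm.T@(O-P);b=Rm.T@d;print(a+b*(.172-a[2])/b[2],end=" ")
cam=Bm.T@(p["pose"][:3,3]-BC)*1e3;print("\ncam",cam)
for uv in((150,93),(250,89),(300,89)): # low tangent of can -> axis position at height 26.5
    O,d=fray(p,uv);a=Bm.T@(O-BC);b=Bm.T@d;n=np.array([-b[2],b[0]])/np.hypot(b[0],b[2])
    n*=np.sign(n[0]); q=a[[0,2]]+.0265*n; print("axis x",(q[0]+b[0]*(.0265-q[1])/b[2])*1e3)
```

```text
low corners [-133.2375  177.6838    0.    ] [-131.1499 -180.2937    0.    ] expect x -130, y +-180
knob [-35.8558 -74.4219  45.    ] expect -35,-77
slot ends [-37.4955 -26.8211   0.    ] [ -36.801  -176.3153    0.    ]
can ends [ 37.3719 105.4499  26.5   ] [ 34.9149 -98.8254  26.5   ]
can ends [34.0817 97.7438 40.    ] [ 31.7897 -92.8195  40.    ]
can ends [31.6446 92.0357 50.    ] [ 29.4747 -88.3706  50.    ]
post top [ -0.4196 -60.6041  32.    ] [ -2.9618 -86.9011  32.    ]
toe in tool [ 0.0523 -0.0199  0.172 ] [0.0524 0.0212 0.172 ] 
cam [-11.6435  -9.3515 227.6172]
axis x 32.05007025378857
axis x 30.71238189995942
axis x 30.58834281848979
```

```bash
cat >> h.py <<'E'
BC=BC+board()@np.array([-.0015,.002,0]);BY=86.5
E
python3 - <<'E'
from h import *
for a in((-.035,.025),(-.035,.0),(-.006,0)):print(rel(tcp_chock(a[0],0,a[1]),Rt(yaw=86.5)))
E
```

```text
(array([ 0.2724, -0.1029,  0.6037]), array([-0.    ,  0.0001, -0.0007]))
(array([ 0.2725, -0.1028,  0.8537]), array([-0.    ,  0.0001, -0.0007]))
(array([ 0.5625, -0.104 ,  0.8536]), array([-0.    ,  0.0001, -0.0007]))
```

Request:
send_rows:
  plan:
    - [[0.09,-0.03,0.2],[0,0,-0.0003],-0.3]
    - [[0.18,-0.07,0.4],[0,0,-0.0007],-0.3]
    - [[0.27,-0.1,0.6],[0,0,-0.0007],-0.3]
    - [[0.27,-0.1,0.72],[0,0,-0.0007],-0.3]
    - [[0.27,-0.1,0.78],[0,0,-0.0007],-0.3]

```text
time_s: 9.2
tool_pos: [0.5103, 0.0867, 0.198]
orientation: [-3.14, -0.104, 1.511]
wrist_force: [-0.7, 0.2, -0.6]
gripper_width: 0.0393
gripper_force: 41.0
```

Request:
send_rows:
  plan:
    - [[0,0,0.02],[0,0,0],-0.3]
    - [[0,0,0.04],[0,0,0],-0.3]
    - [[0,0,0.06],[0,0,0],-0.3]
    - [[0,0,0.06],[0,0,0],-0.3]
    - [[0,0,0.06],[0,0,0],-0.3]

```text
time_s: 9.7
tool_pos: [0.5105, 0.0875, 0.1933]
orientation: [3.141, -0.105, 1.51]
wrist_force: [-0.1, -0.8, -0.8]
gripper_width: 0.0396
gripper_force: 41.0
```

Run:
```python
from h import *
s=manip.sense();print(s["wrist_force"],s["wrist_torque"],np.degrees(s["orientation"]))
for a in((-.035,.0),(-.006,0)):print(rel(tcp_chock(a[0],0,a[1]),Rt(yaw=86.5)))
```

```text
[-0.1012 -0.7753 -0.8095] [-0.1719  0.0521  0.0159] [179.9844  -6.008   86.5427]
(array([-0.0026, -0.0021,  0.0165]), array([ 0.    , -0.    ,  0.0001]))
(array([ 0.2874, -0.0019,  0.0166]), array([ 0.    , -0.    ,  0.0001]))
```

Request:
send_rows:
  plan:
    - [[0,0,0.01],[0,0,0],-0.3]
    - [[0,0,0.017],[0,0,0],-0.3]
    - [[0.06,0,0.017],[0,0,0],-0.3]
    - [[0.12,0,0.017],[0,0,0],-0.3]
    - [[0.18,0,0.017],[0,0,0],-0.3]

```text
time_s: 10.2
tool_pos: [0.5121, 0.1049, 0.1938]
orientation: [3.14, -0.104, 1.51]
wrist_force: [0.4, -5.9, 4.7]
gripper_width: 0.0396
gripper_force: 41.7
```

Request:
send_rows:
  plan:
    - [[0.02,0,0],[0,0,0],-0.3]
    - [[0.04,0,0],[0,0,0],-0.3]
    - [[0.05,0,0],[0,0,0],-0.3]
    - [[0.06,0,0],[0,0,0],-0.3]
    - [[0.06,0,0],[0,0,0],-0.3]

```text
time_s: 10.7
tool_pos: [0.5125, 0.1109, 0.1944]
orientation: [3.14, -0.104, 1.51]
wrist_force: [-0.4, -4.4, 6.0]
gripper_width: 0.0397
gripper_force: 41.9
```

Run:
```python
from h import *
s=manip.sense();p=manip.camera_params("wrist");im=manip.get_image("wrist");cv2.imwrite("pics/w3.png",im)
import pickle;pickle.dump((p,s),open("w3.pkl","wb"));print(s["wrist_force"],s["wrist_torque"])
print(rel(tcp_chock(-.006,0,0),Rt(yaw=86.5)))
```

```text
[-0.4065 -4.3871  6.0137] [-0.8458  0.1006  0.0221]
(array([ 0.0519, -0.0069,  0.0031]), array([0.0003, 0.0001, 0.0001]))
```

View pics/w3.png

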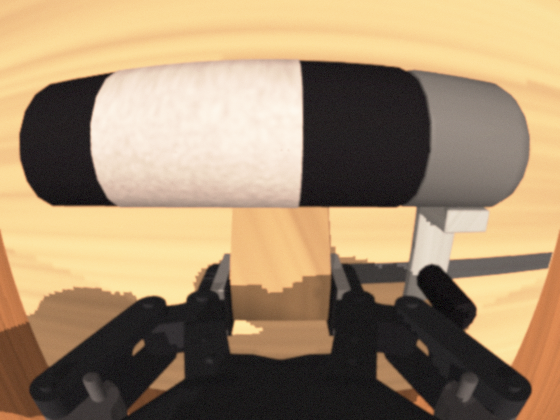

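The chock's sides sit at u=233–328, and the can spans u=22–528, so the chock is square and near the middle with a small gap left. I'll inch on.

Request:
send_rows:
  plan:
    - [[0.01,0,0],[0,0,0],-0.3]
    - [[0.02,0,0],[0,0,0],-0.3]
    - [[0.03,0,0],[0,0,0],-0.3]
    - [[0.03,0,0],[0,0,0],-0.3]
    - [[0.03,0,0],[0,0,0],-0.3]

```text
time_s: 11.25
tool_pos: [0.5127, 0.1139, 0.1947]
orientation: [3.14, -0.104, 1.51]
wrist_force: [0.4, -4.1, 5.3]
gripper_width: 0.0397
gripper_force: 41.8
```

Request:
send_rows:
  plan:
    - [[0.01,0,0],[0,0,0],-0.3]
    - [[0.02,0,0],[0,0,0],-0.3]
    - [[0.02,0,0],[0,0,0],-0.3]
    - [[0.02,0,0],[0,0,0],-0.3]
    - [[0.02,0,0],[0,0,0],-0.3]

```text
time_s: 11.75
tool_pos: [0.5128, 0.1155, 0.1949]
orientation: [3.14, -0.103, 1.51]
wrist_force: [-0.9, -5.1, 6.4]
gripper_width: 0.0398
gripper_force: 41.8
```

Run:
```python
from h import *
s=manip.sense();p=manip.camera_params("wrist");im=manip.get_image("wrist");cv2.imwrite("pics/w4.png",im)
import pickle;pickle.dump((p,s),open("w4.pkl","wb"));print(s["wrist_force"],s["wrist_torque"])
print(rel(tcp_chock(-.006,0,0),Rt(yaw=86.5)))
Bm=board()
for f in("w3","w4"):
    p,s=pickle.load(open(f+".pkl","rb"));g=cv2.cvtColor(cv2.imread(f"pics/{f}.png"),6).astype(float)
    for u in(200,220,350,370): # black/white->board lower can edge, subpixel column gradient
        col=g[170:230,u-3:u+4].mean(1);d=abs(np.diff(cv2.GaussianBlur(col[:,None],(1,5),1)[:,0]));i=d.argmax();v=170.5+i
        O,dd=fray(p,(u,v));a=Bm.T@(O-BC);b=Bm.T@dd;n=np.array([-b[2],b[0]])/np.hypot(b[0],b[2]);n*=np.sign(n[0]);q=a[[0,2]]+.0265*n
        print(f,u,v,"axis x",(q[0]+b[0]*(.0265-q[1])/b[2])*1e3)
```

```text
[-0.9037 -5.0933  6.3605] [-0.9776  0.1175  0.009 ]
(array([ 0.0056, -0.0069,  0.0031]), array([0.0003, 0.0002, 0.    ]))
w3 200 207.5 axis x 34.337662028984255
w3 220 207.5 axis x 34.3354341055459
w3 350 206.5 axis x 34.73273735785894
w3 370 206.5 axis x 34.74820291709534
w4 200 216.5 axis x 35.57975462589386
w4 220 216.5 axis x 35.60415458237496
w4 350 215.5 axis x 35.96923423212481
w4 370 216.5 axis x 35.570016406393854
```

Request:
send_rows:
  plan:
    - [[0.01,0,0],[0,0,0],-0.3]
    - [[0.015,0,0],[0,0,0],-0.3]
    - [[0.015,0,0],[0,0,0],-0.3]
    - [[0.015,0,0],[0,0,0],-0.3]
    - [[0.015,0,0],[0,0,0],-0.3]

```text
time_s: 12.3
tool_pos: [0.5129, 0.1169, 0.1951]
orientation: [3.14, -0.103, 1.51]
wrist_force: [-0.8, -6.6, 5.8]
gripper_width: 0.0395
gripper_force: 41.8
```

Run:
```python
from h import *
s=manip.sense();p=manip.camera_params("wrist");im=manip.get_image("wrist");cv2.imwrite("pics/w5.png",im)
import pickle;pickle.dump((p,s),open("w5.pkl","wb"));print(s["wrist_force"],s["wrist_torque"])
print(rel(tcp_chock(-.006,0,0),Rt(yaw=86.5)))
Bm=board()
for f in("w4","w5"):
    p,s=pickle.load(open(f+".pkl","rb"));g=cv2.cvtColor(cv2.imread(f"pics/{f}.png"),6).astype(float);r=[]
    for u in(200,210,220,340,350,360,370):
        col=g[170:235,u-3:u+4].mean(1);v=170+np.interp(0,[0],[0])
        # sub-pixel: gradient centroid about the strongest edge
        d=abs(np.diff(col));i=d.argmax();w=d[i-2:i+3];v=170.5+(w*np.arange(i-2,i+3)).sum()/w.sum()
        O,dd=fray(p,(u,v));a=Bm.T@(O-BC);b=Bm.T@dd;n=np.array([-b[2],b[0]])/np.hypot(b[0],b[2]);n*=np.sign(n[0]);q=a[[0,2]]+.0265*n
        r.append((q[0]+b[0]*(.0265-q[1])/b[2])*1e3)
    print(f,np.array(r))
h=lambda f:cv2.imread(f"pics/{f}.png")[170:320,180:520]
cv2.imwrite("pics/cmp.png",cv2.resize(np.vstack([h("w4"),h("w5")]),None,fx=2,fy=2,interpolation=cv2.INTER_CUBIC))
```

```text
[-0.7827 -6.5936  5.8404] [-1.037   0.0816 -0.0007]
(array([-0.0082, -0.0071,  0.0033]), array([ 0.0003,  0.0002, -0.    ]))
w4 [35.4138 35.483  35.4722 35.8239 35.8211 35.6678 35.6759]
w5 [36.5384 36.5349 36.5382 36.9845 36.9683 36.9587 36.946 ]
```

View pics/cmp.png

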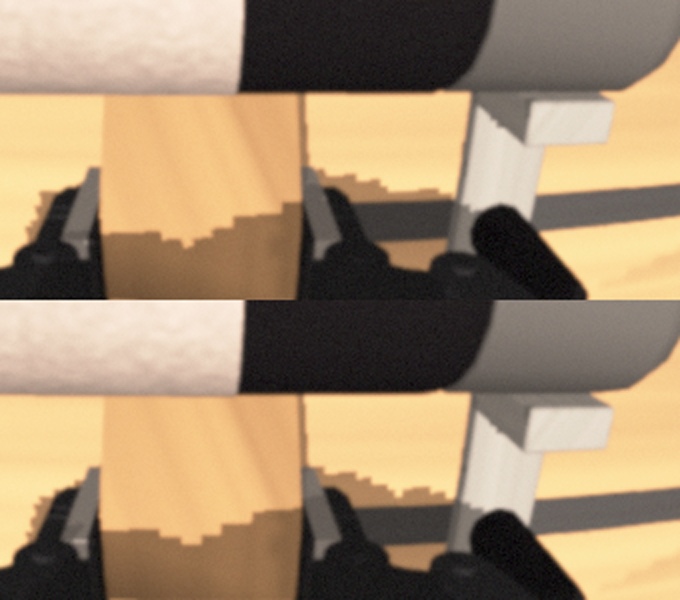

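From w4 to w5 the can edge moved with the chock (axis 35.6 → 36.7 mm), so the toe is under the can and bearing on it. Now release gently, then lift off.

Request:
send_rows:
  plan:
    - [[0,0,-0.005],[0,0,0],-0.3]
    - [[0,0,-0.005],[0,0,0],0.1]
    - [[0,0,-0.005],[0,0,0],0.3]
    - [[0,0,-0.005],[0,0,0],0.4]
    - [[0,0,-0.005],[0,0,0],0.4]

```text
time_s: 12.85
tool_pos: [0.5121, 0.1185, 0.1948]
orientation: [-3.141, -0.105, 1.511]
wrist_force: [0.2, 0.1, 0.4]
gripper_width: 0.0598
gripper_force: 0.0
```

Request:
send_rows:
  plan:
    - [[0,0,-0.05],[0,0,0],0.4]
    - [[0,0,-0.2],[0,0,0],0.4]
    - [[0,0,-0.4],[0,0,0],0.4]
    - [[0,0,-0.6],[0,0,0],0.4]
    - [[0,0,-0.8],[0,0,0],0.4]

```text
time_s: 13.35
tool_pos: [0.5118, 0.1093, 0.2764]
orientation: [3.141, -0.105, 1.51]
wrist_force: [-0.4, -0.4, 0.9]
gripper_width: 0.0595
gripper_force: 0.0
```

Request:
send_rows:
  plan:
    - [[-0.1,0,0],[0,0,0],0.4]
    - [[-0.2,0,0],[0,0,0],0.4]
    - [[-0.2,0,0],[0,0,0],0.4]
    - [[-0.2,0,0],[0,0,0],0.4]
    - [[-0.2,0,0],[0,0,0],0.4]

```text
time_s: 13.85
tool_pos: [0.5104, 0.0899, 0.2719]
orientation: [-3.14, -0.104, 1.511]
wrist_force: [-0.6, -0.3, -0.6]
gripper_width: 0.0598
gripper_force: 0.0
```

Run:
```python
from h import *
s=manip.sense();p=manip.camera_params("wrist");im=manip.get_image("wrist");cv2.imwrite("pics/w6.png",im)
import pickle;pickle.dump((p,s),open("w6.pkl","wb"));print(s["tool_pos"],s["gripper_width"])
k=BC+board()@np.array([-.035,-.077,.045]);print("knob expected px",fproj(p,k),k)
```

```text
[0.5104 0.0899 0.2719] 0.05984876194970008
knob expected px [406.3671 225.1789] [0.5894 0.118  0.0654]
```

View pics/w6.png

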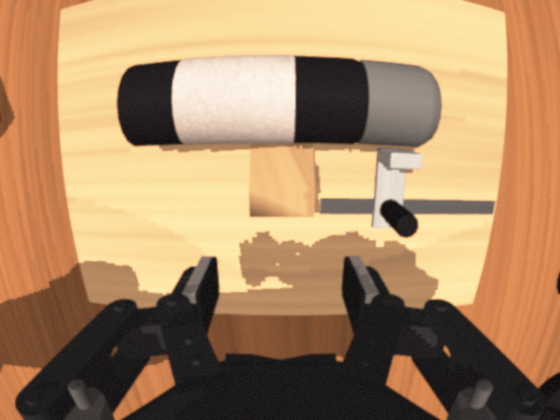

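The chock stands free, square and touching the can at (282,180), near the can's middle at u=279. The knob top at (404,224) matches the prediction (406,225). On to the knob.

Run:
```python
from h import *
for y,h in((-.077,.08),(-.077,.032),(-.137,.032)):print(rel(BC+board()@np.array([-.035,y,.155+h]),Rt(yaw=86.5)))
```

```text
(array([0.1084, 0.7709, 0.1864]), array([-0.0002,  0.0001,  0.0002]))
(array([0.1086, 0.7716, 0.6664]), array([-0.0002,  0.0001,  0.0002]))
(array([0.1079, 1.3716, 0.6655]), array([-0.0002,  0.0001,  0.0002]))
```

Request:
send_rows:
  plan:
    - [[0.03,0.2,0],[0,0,0],0.05]
    - [[0.06,0.4,0],[0,0,0],0.05]
    - [[0.09,0.6,0],[0,0,0],0.05]
    - [[0.11,0.77,0.1],[0,0,0],0.05]
    - [[0.11,0.77,0.18],[0,0,0],0.05]

```text
time_s: 14.4
tool_pos: [0.5899, 0.0987, 0.255]
orientation: [3.14, -0.104, 1.512]
wrist_force: [-1.1, 0.6, -0.3]
gripper_width: 0.0449
gripper_force: 0.0
```

Request:
send_rows:
  plan:
    - [[0,0,0],[0,0,0],0.05]
    - [[0,0,0],[0,0,0],0.05]
    - [[0,0,0],[0,0,0],0.05]
    - [[0,0,0],[0,0,0],0.05]
    - [[0,0,0],[0,0,0],0.05]

```text
time_s: 14.9
tool_pos: [0.588, 0.098, 0.2561]
orientation: [3.142, -0.105, 1.511]
wrist_force: [0.6, 0.2, -0.5]
gripper_width: 0.045
gripper_force: 0.0
```

Run:
```python
from h import *
s=manip.sense();p=manip.camera_params("wrist");im=manip.get_image("wrist");cv2.imwrite("pics/w7.png",im)
print(s["tool_pos"],s["gripper_width"])
for y,h in((-.077,.08),(-.077,.032),(-.137,.032)):print(rel(BC+board()@np.array([-.035,y,.155+h]),Rt(yaw=86.5)))
k=BC+board()@np.array([-.035,-.077,.045]);print("knob expected px",fproj(p,k))
```

```text
[0.588  0.098  0.2561] 0.04499179850967484
(array([0.0001, 0.0008, 0.0164]), array([-0.    , -0.    ,  0.0002]))
(array([-0.    ,  0.0009,  0.4964]), array([-0.    , -0.    ,  0.0002]))
(array([-0.0007,  0.6009,  0.4963]), array([-0.    , -0.    ,  0.0002]))
knob expected px [278.9025 255.8135]
```

View pics/w7.png

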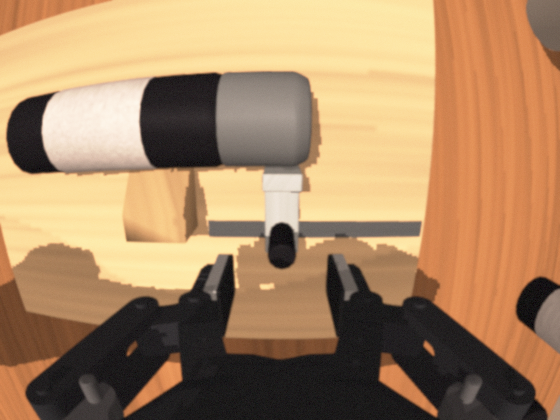

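The knob top at (281,256) lies midway between the fingers as predicted, and the left finger clears the chock at (160,205). Descend and close.

Request:
send_rows:
  plan:
    - [[0,0,0.12],[0,0,0],0.05]
    - [[0,0,0.24],[0,0,0],0.05]
    - [[0,0,0.36],[0,0,0],0.05]
    - [[0,0,0.44],[0,0,0],0.05]
    - [[0,0,0.49],[0,0,0],0.05]

```text
time_s: 15.45
tool_pos: [0.5881, 0.1032, 0.2054]
orientation: [-3.139, -0.104, 1.511]
wrist_force: [0.4, 0.7, -0.7]
gripper_width: 0.0447
gripper_force: 0.0
```

Request:
send_rows:
  plan:
    - [[0,0,0],[0,0,0],-0.3]
    - [[0,0,0],[0,0,0],-0.7]
    - [[0,0,0],[0,0,0],-0.7]
    - [[0,0,0],[0,0,0],-0.7]
    - [[0,0,0],[0,0,0],-0.7]
  squeeze: 20

```text
time_s: 15.95
tool_pos: [0.5889, 0.103, 0.2071]
orientation: [3.14, -0.104, 1.511]
wrist_force: [3.4, 0.6, -4.2]
gripper_width: 0.0153
gripper_force: 21.2
```

Knob gripped at 15.3 mm. Slide it along +tool y, slowly.

Request:
send_rows:
  plan:
    - [[0,0.04,0],[0,0,0],-0.7]
    - [[0,0.1,0],[0,0,0],-0.7]
    - [[0,0.16,0],[0,0,0],-0.7]
    - [[0,0.23,0],[0,0,0],-0.7]
    - [[0,0.3,0],[0,0,0],-0.7]

```text
time_s: 16.45
tool_pos: [0.6191, 0.101, 0.207]
orientation: [-3.141, -0.104, 1.511]
wrist_force: [-0.9, -1.2, 1.8]
gripper_width: 0.0153
gripper_force: 21.6
```

Request:
send_rows:
  plan:
    - [[0,0.07,0],[0,0,0],-0.7]
    - [[0,0.14,0],[0,0,0],-0.7]
    - [[0,0.21,0],[0,0,0],-0.7]
    - [[0,0.27,0],[0,0,0],-0.7]
    - [[0,0.3,0],[0,0,0],-0.7]

```text
time_s: 16.95
tool_pos: [0.6491, 0.0991, 0.207]
orientation: [3.141, -0.104, 1.51]
wrist_force: [-3.9, -2.5, 2.3]
gripper_width: 0.0153
gripper_force: 21.7
```

Request:
send_rows:
  plan:
    - [[0,0.01,0],[0,0,0],-0.7]
    - [[0,0.02,0],[0,0,0],-0.7]
    - [[0,0.03,0],[0,0,0],-0.7]
    - [[0,0.03,0],[0,0,0],-0.7]
    - [[0,0.03,0],[0,0,0],-0.7]

```text
time_s: 17.45
tool_pos: [0.6499, 0.099, 0.2069]
orientation: [-3.137, -0.105, 1.511]
wrist_force: [-7.3, -3.1, 7.6]
gripper_width: 0.0152
gripper_force: 22.3
```

The force climbed at 61 mm of travel, so the stop is at its end. Release and rise.

Request:
send_rows:
  plan:
    - [[0,0,0],[0,0,0],-0.3]
    - [[0,0,0],[0,0,0],0]
    - [[0,0,0],[0,0,0],0.05]
    - [[0,0,0],[0,0,0],0.05]
    - [[0,0,0],[0,0,0],0.05]

```text
time_s: 17.95
tool_pos: [0.6515, 0.0996, 0.2068]
orientation: [-3.141, -0.105, 1.511]
wrist_force: [-0.3, -0.9, -0.6]
gripper_width: 0.0447
gripper_force: 0.0
```

Request:
send_rows:
  plan:
    - [[0,0,-0.1],[0,0,0],0.05]
    - [[0,0,-0.3],[0,0,0],0.05]
    - [[0,0,-0.5],[0,0,0],0.05]
    - [[0,0,-0.75],[0,0,0],0.05]
    - [[0,0,-1],[0,0,0],0.05]

```text
time_s: 18.45
tool_pos: [0.6507, 0.0886, 0.3079]
orientation: [3.142, -0.105, 1.51]
wrist_force: [0.1, -0.2, 0.7]
gripper_width: 0.0449
gripper_force: 0.0
```

Request:
send_rows:
  plan:
    - [[0,-0.2,0],[0,0,0],0.05]
    - [[0,-0.4,0],[0,0,0],0.05]
    - [[0,-0.6,0],[0,0,0],0.05]
    - [[0,-0.6,0],[0,0,0],0.05]
    - [[0,-0.6,0],[0,0,0],0.05]

```text
time_s: 18.95
tool_pos: [0.5913, 0.0925, 0.3073]
orientation: [3.14, -0.105, 1.511]
wrist_force: [0.2, 0.4, -0.3]
gripper_width: 0.0455
gripper_force: 0.0
```

Run:
```python
from h import *
import pickle
s=manip.sense();p=manip.camera_params("wrist");im=manip.get_image("wrist")
print(s["tool_pos"],s["wrist_force"])
Bm=board()
def o(p,uv,h):
    O,d=fray(p,uv);a=Bm.T@(O-BC);b=Bm.T@d;return (a+b*(h-a[2])/b[2])*1e3
def px(p,x,y,h): return fproj(p,BC+Bm@np.array([x,y,h])/1.)
K=px(p,-.035,-.137,.045);print("knob at 0.06 expected",K,"dark value",im[int(K[1])-2:int(K[1])+3,int(K[0])-2:int(K[0])+3].mean(), "at 0.0:",[im[int(q[1])-2:int(q[1])+3,int(q[0])-2:int(q[0])+3].mean() for q in[px(p,-.035,-.077,.045)]])
# knob blob
m=(im.max(2)<50).astype(np.uint8);n,l,st,c=cv2.connectedComponentsWithStats(m)
for i in range(1,n):
    if st[i,4]>80:print("black",st[i],c[i],o(p,c[i],.04))
# can: low edge, compare with w6
w6,_=pickle.load(open("w6.pkl","rb"));
for nm,P,I in(("w6",w6,cv2.imread("pics/w6.png")),("now",p,im)):
    g=cv2.cvtColor(I,6).astype(float);r=[]
    for y in(.05,.04,-.04,-.05):
        u,v=px(P,.012,y,.02).astype(int);col=g[v-18:v+19,u-2:u+3].mean(1);d=np.diff(col);i=d.argmax();vv=v-17.5+i
        O,dd=fray(P,(u,vv));a=Bm.T@(O-BC);b=Bm.T@dd;nn=np.array([-b[2],b[0]])/np.hypot(b[0],b[2]);nn*=np.sign(nn[0]);q=a[[0,2]]+.0265*nn
        r.append((q[0]+b[0]*(.0265-q[1])/b[2])*1e3)
    print(nm,"can axis x",np.array(r))
```

```text
[0.5913 0.0925 0.3073] [ 0.2102  0.388  -0.2826]
knob at 0.06 expected [359.0382 224.2763] dark value 35.54666666666667 at 0.0: [np.float64(220.09333333333333)]
black [ 169   84   60   72 3520] [197.9037 119.8722] [ 36.8872 -26.3573  40.    ]
black [  51   97   43   63 1779] [ 69.4486 129.774 ] [37.5746 79.3527 40.    ]
black [343 204  26  30 502] [355.3765 218.4562] [ -32.3404 -135.2584   40.    ]
black [   27   256   508   164 39790] [280.73   363.3107] [-168.3575  -82.3681   40.    ]
black [489 258  37  45 738] [502.6572 276.0705] [ -88.9004 -284.7013   40.    ]
black [199 266  12  13  83] [204.6747 272.3976] [-75.844  -24.1931  40.    ]
black [544 298  16  50 530] [553.2038 324.1283] [-164.0157 -398.1866   40.    ]
w6 can axis x [34.1436 32.6927 37.6418 38.5586]
now can axis x [34.1451 35.2508 37.9178 35.6267]
```

The knob sits at y≈-137 mm (fully out), and the can is still at its place on the slope. Handing in.

```bash
python3 -c "
from bench import manip
print(manip.hand_in())"
```

```text
the job is handed in; nothing more can be done
None
```

I handed the job in at about 19 s: the chock is against the can's low side near its middle, the stop is slid fully out, and in my last check the can had not rolled away. The hand-in gave no verdict.

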